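Check a railing finial over the light pad

ROBOT

A 7-joint arm with a two-finger parallel gripper is mounted at the origin on the work surface. World frame = base frame: x ahead of the robot, y to its left, z up, the work surface at z = 0. Lengths are in m, angles in rad, forces in N, time in s.
With the tool pointing down it reaches from about 0.4 to 0.875 m from the base axis. Payload 19.3 kg.
Tool frame: the origin (TCP) lies on the centre line of the jaws, within the pads' length; the fingertips stand 8 mm ahead of it and the grasp point (between the pads) lies 11 mm behind it; z points along the fingers, y is the line along which they close (so a half turn about z gives the same grasp; the last joint's range is limited). The gripper opens to 85 mm and grips with 20 to 120 N. Pads are 22 mm wide; open, the fingers measure 114 mm over their backs; the gripper's body (76 mm by 85 mm) begins 54 mm behind the grasp point. The pads swing forward as they close: fully open they stand 13 mm farther back than shut.
Start: joints at [-1.406, 0.521, -0.036, 1.599, 0.021, 1.021, -0.113], TCP at [0.145, 0.608, 0.239] pointing down, gripper open.
Joint ranges: [-2.91, 2.91], [-0.3, 2.13], [-1.5, 1.42], [0.17, 2.43], [-1.26, 4.41], [0.16, 1.93], [-2.52, 2.52]. Speed limits (rad/s): [1.89, 1.89, 2.39, 2.39, 3.01, 3.01, 3.01].

INTERFACE

Orientations are given as [roll, pitch, yaw] about the fixed x, y, z axes, in that order (R = Rz(yaw) Ry(pitch) Rx(roll)).
In Python, from workcell import status, grab_frame, camera_params, bot, search_frame, silhouettes gives the robot as it stands.
- The arm moves only by the shell command python3 -m creep 'ROWS' [FORCE]. ROWS is JSON, a list of rows, each a list of 5 numbers: the shift along the tool's x, y, z in units of 60 mm (1.0 is 60 mm), then the turn about the tool's z in units of 8 degrees (1.0 is 8 degrees), then the opening, from 0 (shut) to 1 (fully open). In form: [[x, y, z, twist, hand], ...]. A call has 1 to 5 rows; each row is the pose to reach, as a shift and turn from the pose commanded when the call began, along the tool's axes at that moment; what a row does not reach only later rows make up. A row lasts 1/8 s, in which the tool goes at most 62.5 mm and 10.7 degrees, less where a joint would pass 70% of its speed; a pose out of reach is approached as far as the arm can. A call with a gripper value outside its range is refused whole. The fingers move at their own pace and stop on an object; FORCE is the grip in N (left out, the last holds). Time passes only in rows, so rows that repeat a pose let the fingers close. It gives the time, the measured TCP pose, the force, the opening and the grip force at its end, in the units of the state.
- status.observe(): the state, without advancing time (a new reading comes with each control period).
- grab_frame(name): name is "scene" or "top"; returns the picture (384x512x3 uint8, blue, green, red); there is no depth.
- camera_params(name): a dict with "K" (3x3 intrinsics, pixels), "rvec" (rotation vector, rad) and "tvec" (3), from world to camera coordinates, as OpenCV has them. Camera axes: x right, y down, z forward; pixel columns grow to the right and rows downward; lengths in m; the calibration is good to about 2 mm. A picture is of the moment at which its call begins. camera_params takes no time and is no camera call.
- bot.job_done(): hands the job in; it is judged then, once.
Trained networks look in the newest picture that a camera, given by its name, has taken for a name from the list of things; names that differ only in an ending like _2 or _b are one class to them, and where a whole thing is asked for, a point or a joint stands for the part that bears it (a point fixed in the world has none). Each returns a list of dicts, best first, with "p" (0 to 1); they miss things now and then, are a little off and sometimes report something else, mostly with a low value. They report only what shows in the picture. A call takes as long as a camera call. They do not tell look-alikes from the thing itself.
- search_frame(camera, name): "extent" ([left, top, right, bottom] as shares, 0 to 1, of the picture: columns of its width, rows of its height, round what is visible of it).
- silhouettes(camera, name): "mask" (384x512 bool, what is visible of it) and "extent" ([left, top, right, bottom] as shares, 0 to 1, of the picture: columns of its width, rows of its height, round what is visible of it).
The state is a dict: "clock": time; "qpos": joint angles; "qd": joint speeds; "joint_efforts": joint torques, N m; "position": TCP position; "tool_rot": TCP orientation; "force": force on the tool from outside, world axes, zero at the start; "moment": the same for the moment, N m; "grip_width": finger opening in m; "finger_force": force on a finger pad.
Only numpy, scipy, OpenCV 4.12 (cv2) and the standard library are available. Lean on these libraries where they do the work, as an engineer would, in place of code of your own. Each camera call takes 0.05 s, during which the arm holds its last target. There are 200 camera calls.

TASK

Check the railing spear for straightness: first set the dimmer lever of the light pad to half, straight up at the yellow mark. Then draw the finial with the pointed steel spear tip out of its slanting socket, leave the brass-ball one and everything else where it is, and turn the spear finial level. Finish while still holding it still and level in the gripper, its middle centred over the light pad and at least 15 cm above the bench.

Things in the scene. Friction and masses are not known exactly. Their poses are not given: they have to be found in the camera images.
- dimmer (a joint): dimmer lever, a steel rod with a red ball knob (26 mm across), knob centre 90 mm from the hinge; hinge axis level, 22 mm above the bench. Rad: 0 leans 0.6 rad to the dimmer_base's -x, 0.6 is straight up (half, yellow mark), 1.2 leans 0.6 rad to its +x. Light friction (0.7 N at the knob) keeps it where it is left
- dimmer_tip (a point): centre of the red ball knob of the dimmer lever; it moves with the lever
- dimmer_base: grey dimmer box, 70 x 50 x 25 mm, fixed to the bench; origin under its centre, straight below the hinge; the lever swings in its x-z plane, the hinge axis is its y. A black scale disc (44 mm radius about the hinge, top 66 mm above the bench) stands on its +y side with a yellow mark at the top
- spear_finial: finial to check: dark steel square shaft 20 x 20 x 150 mm, round collar 36 mm across at 150-162 mm, bright spear point ending at 235 mm; 0.5-0.75 kg. Origin: centre of its foot; z along the shaft to the point, x and y square to the flat faces. At the start its foot is 60 mm deep in a rack socket, z points 40 degrees above level, forward along the rack's +x; y is level
- spear_grip (a point): on the spear finial's axis 110 mm from its foot, close to its centre of mass (within 10 mm): the middle of the finial, good to grip across the two upright (y) faces; at the start 50 mm beyond the socket mouth and about 100 mm above the bench
- rack: blue steel rack, fixed; base 130 x 170 x 12 mm; two square sockets 100 mm apart along its y, each leaning 50 degrees from vertical towards its +x, 34 mm square outside, 24 mm inside, 60 mm deep (4 mm play). Origin on the bench midway between the sockets' lower ends. Which finial is in which socket varies
- light_pad: flat light pad, black rim and white face, 200 (x) x 160 (y) mm, 12 mm thick, fixed to the bench; origin under its centre
- ball_finial: the brass-ball finial: same square shaft and collar as the spear finial, but topped by a brass ball 44 mm in diameter; it leans in the other socket of the rack and stays there
- hammer: loose hammer, 260 mm, wooden handle, lying on the bench; leave it
- spanner: loose steel spanner, 180 mm, lying on the bench; leave it
- sleeve: loose aluminium pipe sleeve, 90 mm across, 70 mm tall, standing on the bench; leave it
- tin: loose closed tin, 72 mm across, 100 mm tall, standing; leave it
- screwdriver: loose orange screwdriver, 200 mm, lying; leave it
- bolt_bin: blue open bin, 120 x 160 x 50 mm, standing on the bench; leave it
Not all that is in view belongs to the job. What is shaped like the spear_finial but blue is not meant.

How it is judged:
By the outcome, as a careful person would: the job done as asked, in the order asked, and still so for the second after the job is handed in, while the arm keeps its last pose, push and grip.
It also fails if it takes over 58 s, if anything falls off the work surface, if the arm or the gripper's body presses on something with over 40 N, if the wrist force passes 120 N, or if a joint passes its speed limit or range.

## Working session

There is one attempt and no reset: what is moved stays moved. The work goes in short steps, Python scripts to look and compute and a shell command to move; the robot and the scene stay as the last step left them, time stands still between calls to the robot, and variables do not carry over. Pictures are saved under pics/ and viewed, at most 10 in all, crops included, and the job is handed in when it is done.

```bash
ls; mkdir -p pics; python3 - <<'E'
from workcell import status, grab_frame, camera_params, bot, search_frame, silhouettes
import cv2,numpy as np
s=status.observe()
print({k:np.round(v,3).tolist() for k,v in s.items()})
for c in("scene","top"):
    im=grab_frame(c); cv2.imwrite(f"pics/{c}0.png",im)
    p=camera_params(c); R=cv2.Rodrigues(np.array(p["rvec"],float))[0]
    print(c,np.round(p["K"],1).tolist(),(-R.T@np.ravel(p["tvec"])).round(3))
    for n in("dimmer_tip","dimmer_base","spear_finial","spear_grip","rack","light_pad","ball_finial"):
        for d in search_frame(c,n)[:3]:
            e=np.array(d["extent"])*[512,384,512,384]; print(c,n,round(d["p"],2),e.round(1).tolist())
E
```

```text
pics
{'clock': 0.0, 'qpos': [-1.406, 0.522, -0.036, 1.6, 0.021, 1.021, -0.113], 'qd': [0.0, -0.001, -0.001, -0.001, 0.0, -0.001, -0.001], 'joint_efforts': [-0.001, -92.714, 1.98, -36.992, 0.018, 0.008, 0.0], 'position': [0.145, 0.608, 0.239], 'tool_rot': [-3.14, 0.0, 2.907], 'force': [-0.14, -0.354, -0.173], 'moment': [0.019, -0.027, -0.024], 'finger_force': 0.0, 'grip_width': 0.085}
scene [[388.3, 0.0, 249.0], [0.0, 388.3, 193.4], [0.0, 0.0, 1.0]] [1.171 0.19  0.97 ]
scene dimmer_tip 0.56 [157.4, 162.4, 164.8, 190.7]
scene dimmer_tip 0.17 [326.5, 237.0, 352.0, 270.3]
scene dimmer_base 0.97 [150.5, 165.6, 173.5, 207.4]
scene spear_finial 0.82 [307.5, 175.1, 376.9, 201.0]
scene spear_finial 0.82 [168.4, 123.8, 216.9, 156.7]
scene spear_finial 0.54 [289.3, 236.6, 309.9, 266.5]
scene spear_grip 0.86 [293.8, 237.4, 311.2, 267.1]
scene spear_grip 0.8 [166.2, 126.7, 219.8, 154.2]
scene spear_grip 0.68 [304.4, 174.8, 372.0, 198.7]
scene rack 0.6 [284.8, 227.0, 338.6, 266.9]
scene light_pad 0.87 [172.5, 213.8, 246.4, 280.8]
scene light_pad 0.65 [157.2, 163.5, 161.4, 193.2]
scene light_pad 0.52 [64.7, 156.4, 128.7, 201.2]
scene ball_finial 0.57 [61.9, 158.8, 129.0, 200.9]
top [[417.4, 0.0, 261.4], [0.0, 417.4, 186.4], [0.0, 0.0, 1.0]] [ 1.09e-01 -1.00e-03  1.68e+00]
top dimmer_tip 0.58 [262.7, 131.3, 301.4, 183.9]
top dimmer_tip 0.51 [338.9, 185.6, 344.7, 196.2]
top spear_finial 0.82 [323.2, 229.0, 351.7, 281.0]
top spear_finial 0.78 [206.6, 117.7, 223.1, 161.1]
top spear_finial 0.73 [168.8, 232.9, 228.5, 241.2]
top spear_grip 0.8 [323.7, 228.8, 353.4, 280.3]
top spear_grip 0.57 [209.5, 117.4, 223.9, 160.6]
top rack 0.63 [190.6, 149.5, 237.3, 193.8]
top light_pad 0.6 [262.3, 131.0, 302.5, 182.2]
top ball_finial 0.76 [183.3, 133.4, 199.8, 166.7]
top ball_finial 0.62 [190.3, 154.0, 237.7, 190.8]
```

```bash
python3 - <<'E'
import cv2
a=cv2.imread('pics/top0.png');cv2.imwrite('pics/t1.png',cv2.resize(a[90:300,140:400],(780,630))[:600])
a=cv2.imread('pics/scene0.png');cv2.imwrite('pics/s1.png',cv2.resize(a[100:310,50:400],None,fx=2.28,fy=2.28,interpolation=cv2.INTER_CUBIC))
E
```

```text
(no output)
```

View pics/t1.png

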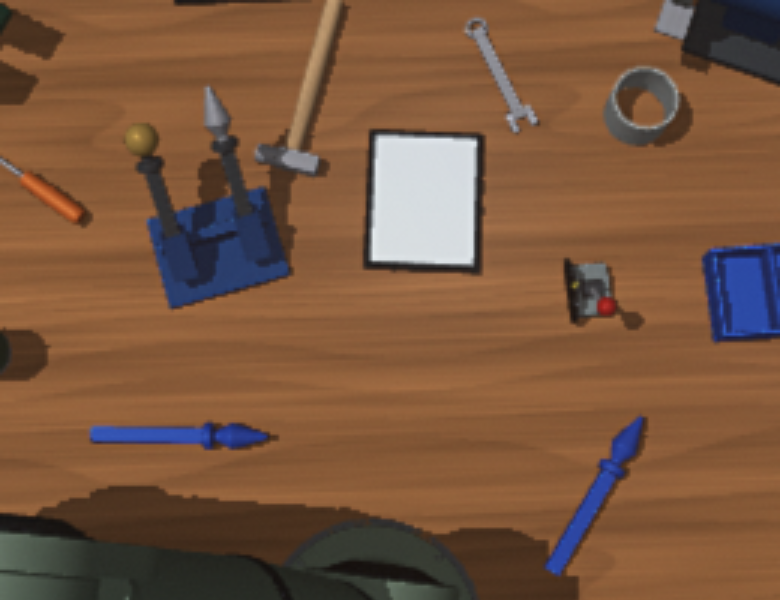

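View pics/s1.png

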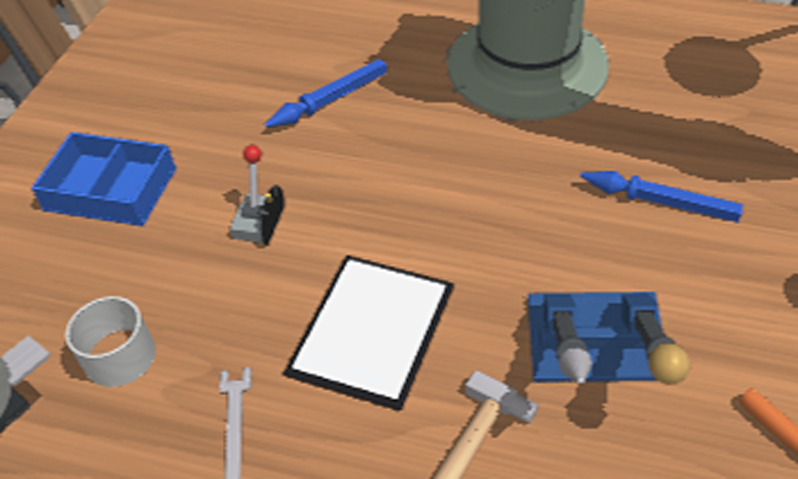

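The top view (crop at 3x, offset 140,90) shows the spear in the rack's right socket, with its tip at (210,92). The red knob is at (607,306), leaning towards the robot, and the pad centre is at (425,200). In the scene view (2.28x, offset 50,100) the knob is at (252,154), the spear tip at about (572,378) and the rack base corners are visible. The blue lookalikes lie on the bench.

```bash
cat > h.py <<'E'
import numpy as np,cv2
from workcell import *
from workcell import camera_params
def cam(c):
    p=camera_params(c);return np.array(p["K"]),np.array(p["rvec"],float).ravel(),np.array(p["tvec"],float).ravel()
def ray(c,uv):
    K,r,t=cam(c);R=cv2.Rodrigues(r)[0];d=R.T@np.linalg.inv(K)@[*uv,1];return -R.T@t,d/np.linalg.norm(d)
def plane(c,uv,z):
    o,d=ray(c,uv);return o+d*(z-o[2])/d[2]
def tri(a,b):
    A=np.zeros((3,3));v=np.zeros(3)
    for c,uv in(("top",a),("scene",b)):
        o,d=ray(c,uv);M=np.eye(3)-np.outer(d,d);A+=M;v+=M@o
    return np.linalg.solve(A,v)
def proj(c,P):
    K,r,t=cam(c);return cv2.projectPoints(np.array(P,float).reshape(-1,1,3),r,t,K,None)[0][:,0]
E
python3 - <<'E'
from h import *
np.set_printoptions(precision=4,suppress=True)
T=lambda u,v:(140+u/3,90+v/3); S=lambda u,v:(50+u/2.28,100+v/2.28)
for n,pts,dx,dy in(("rack",[(148,222),(262,188),(291,271),(172,308)],0,0),("pad",[(370,130),(484,134),(481,272),(364,268)],0,0)):
    q=np.array([plane("top",T(*p),.012) for p in pts]);m=(q[0]+q[1]-q[2]-q[3])/2;l=(q[0]+q[3]-q[1]-q[2])/2
    print(n,q.mean(0),np.linalg.norm(m),np.linalg.norm(l),np.arctan2(m[1],m[0]),np.arctan2(-l[0],l[1]))
print("padS",np.mean([plane("scene",S(*p),.012) for p in[(348,257),(453,285),(402,409),(285,374)]],0))
print("rackS",np.mean([plane("scene",S(*p),.012) for p in[(528,294),(656,292),(662,380),(532,382)]],0))
print("knob",tri(T(607,306),S(252,154)))
print("collar",tri(T(223,142),S(574,343)))
print("ball",tri(T(141,140),S(670,364)))
im=cv2.imread('pics/top0.png').astype(int)
for c in("top","scene"):
    im=cv2.imread(f'pics/{c}0.png').astype(int);m=(im[...,2]>150)&(im[...,1]<70)&(im[...,0]<70);v,u=np.nonzero(m);print(c,len(u),u.mean(),v.mean())
    globals()[c]=(u.mean(),v.mean())
print("knob red",tri(top,scene))
# dimmer box: disc top left
for p in[(583,264),(612,262),(616,318),(580,322)]: print("box",plane("top",T(*p),.025))
for p in[(566,260),(572,320)]: print("disc",plane("top",T(*p),.03))
E
```

```text
rack [0.5186 0.1891 0.012 ] 0.12525982666928148 0.1660779580347683 0.2811922073764818 0.26836521297839466
pad [ 0.5742 -0.0964  0.012 ] 0.19738500848972212 0.1593427782267734 -0.07766785130528125 -0.07319702162320715
padS [ 0.5774 -0.0868  0.012 ]
rackS [0.5219 0.1929 0.012 ]
knob [ 0.3985 -0.3147  0.1038]
collar [0.625  0.1694 0.1411]
ball [0.6303 0.2737 0.1459]
top 13 228.53846153846155 224.92307692307693
scene 2555 485.0810176125245 156.13816046966733
knob red [0.345  0.3214 0.3327]
box [ 0.4732 -0.3056  0.025 ]
box [ 0.4745 -0.3451  0.025 ]
box [ 0.3974 -0.3445  0.025 ]
box [ 0.3938 -0.2959  0.025 ]
disc [ 0.4785 -0.2822  0.03  ]
disc [ 0.396  -0.2845  0.03  ]
```

```bash
python3 - <<'E'
from h import *
from scipy.optimize import minimize
np.set_printoptions(precision=4,suppress=True)
I={c:cv2.imread(f'pics/{c}0.png').astype(int) for c in("top","scene")}
win={"top":(330,350,180,200),"scene":(150,172,155,176)}
kc={}
for c,(a,b,d,e) in win.items():
    w=I[c][d:e,a:b];m=(w[...,2]>1.9*w[...,1])&(w[...,2]>1.9*w[...,0])&(w[...,2]>90);v,u=np.nonzero(m);kc[c]=(a+u.mean(),d+v.mean());print(len(u),kc[c])
print("knob",tri(kc["top"],kc["scene"]))
for c,ctr in(("top",(281,157)),("scene",(212,246))):
    n,l,st,ce=cv2.connectedComponentsWithStats((I[c].min(2)>150).astype(np.uint8));k=l[int(ctr[1]),int(ctr[0])]
    cnt=cv2.findContours((l==k).astype(np.uint8),0,1)[0][0];q=cv2.boxPoints(cv2.minAreaRect(cnt)) if c=="top" else cv2.approxPolyDP(cnt,6,True)[:,0]
    print("pad",c,np.mean([plane(c,x,.012) for x in q],0),len(q))
M={}
for c,e0 in(("top",(206,117,223,161)),("scene",(289,236,310,266))):
    best=None
    for nm in("spear_finial","spear_grip"):
        grab=grab_frame(c)
        for d in silhouettes(c,nm):
            e=np.array(d["extent"])*[512,384,512,384]
            if np.abs(e-e0).max()<14 and (best is None or d["p"]>best["p"]): best=d
    M[c]=best["mask"];v,u=np.nonzero(M[c]);print(c,best["p"],len(u),u.min(),v.min(),u.max(),v.max())
prof=[(60,9.5),(150,10),(150,18),(162,18),(165,12),(180,14),(235,1)]
def ren(x,c,z=.1,s=8):
    yaw=x[2];a=np.array([np.cos(yaw)*np.cos(.698),np.sin(yaw)*np.cos(.698),np.sin(.698)]);Y=np.array([-np.sin(yaw),np.cos(yaw),0]);Z=np.cross(a,Y)
    g=np.array([x[0],x[1],x[3]]);im=np.zeros((384,512),np.uint8);
    for (l0,r0),(l1,r1) in zip(prof,prof[1:]):
        P=[g+a*(l-110)/1e3+r/1e3*(np.cos(t)*Y+np.sin(t)*Z) for l,r in((l0,r0),(l1,r1)) for t in np.arange(0,6.28,.52)]
        h=cv2.convexHull((proj(c,P)*16).astype(np.int32));cv2.fillConvexPoly(im,h,1,shift=4)
    return im.astype(bool)
B={c:cv2.GaussianBlur(M[c].astype(np.float32),(0,0),1.5) for c in M}
f=lambda x:sum(((cv2.GaussianBlur(ren(x,c).astype(np.float32),(0,0),1.5)-B[c])**2).sum() for c in M)
x0=np.array([.59,.16,.275,.1]);
r=min((minimize(f,x0+d,method="Nelder-Mead",options=dict(initial_simplex=x0+d+np.vstack([np.zeros(4),np.diag([.015,.015,.1,.01])]),xatol=1e-4,fatol=.01)) for d in([0,0,0,0],[.01,.01,0,0],[-.01,-.01,0,.005])),key=lambda r:r.fun)
print("grip,yaw,z",r.x,r.fun,f(x0))
for c in M:
    o=I[c].astype(np.uint8);cn=cv2.findContours(ren(r.x,c).astype(np.uint8),0,1)[0];cv2.drawContours(o,cn,-1,(0,255,0),1)
    cv2.imwrite(f"pics/f_{c}.png",cv2.resize(o[105:185,170:250] if c=="top" else o[210:290,270:350],(400,400)))
cv2.imwrite("pics/fit.png",np.hstack([cv2.imread("pics/f_top.png"),cv2.imread("pics/f_scene.png")]))
E
```

```text
32 (np.float64(341.5), np.float64(191.5))
48 (np.float64(160.16666666666666), np.float64(166.89583333333334))
knob [ 0.4003 -0.3123  0.1087]
pad top [ 0.5776 -0.0938  0.012 ] 4
pad scene [ 0.5722 -0.0914  0.012 ] 4
top 0.76 253 208 119 222 160
scene 0.92 330 292 237 308 267Traceback (most recent call last):
  File "<stdin>", line 34, in <module>
  File "<stdin>", line 34, in <genexpr>
    res = _minimize_neldermead(fun, x0, args, callback, bounds=bounds,
                               **options)
    fxr = func(xr)
    fx = function(np.copy(x), *(wrapper_args + args))
  File "<stdin>", line 32, in <lambda>
  File "<stdin>", line 32, in <genexpr>
  File "<stdin>", line 29, in ren
  File "h.py", line 16, in proj
    K,r,t=cam(c);return cv2.projectPoints(np.array(P,float).reshape(-1,1,3),r,t,K,None)[0][:,0]
          ~~~^^^
  File "h.py", line 5, in cam
    p=camera_params(c);return np.array(p["K"]),np.array(p["rvec"],float).ravel(),np.array(p["tvec"],float).ravel()
ValueError: time passes only in moves, steps and waits
```

```bash
sed -i 's/^def cam(c):/import functools\n@functools.lru_cache\ndef cam(c):/' h.py
cat > fit.py <<'E'
from h import *
from scipy.optimize import minimize
prof=[(60,9.5),(150,10),(150,18),(162,18),(165,12),(180,14),(235,1)]
def ren(x,c):
    yaw=x[2];a=np.array([np.cos(yaw)*np.cos(.698),np.sin(yaw)*np.cos(.698),np.sin(.698)]);Y=np.array([-np.sin(yaw),np.cos(yaw),0]);Z=np.cross(a,Y)
    g=np.array([x[0],x[1],x[3]]);im=np.zeros((384,512),np.uint8)
    for (l0,r0),(l1,r1) in zip(prof,prof[1:]):
        P=[g+a*(l-110)/1e3+r/1e3*(np.cos(t)*Y+np.sin(t)*Z) for l,r in((l0,r0),(l1,r1)) for t in np.arange(0,6.28,.52)]
        cv2.fillConvexPoly(im,cv2.convexHull((proj(c,P)*16).astype(np.int32)),1,shift=4)
    return im.astype(bool)
E
python3 - <<'E'
from fit import *
np.set_printoptions(precision=4,suppress=True)
M={}
for c,e0 in(("top",(206,117,223,161)),("scene",(289,236,310,266))):
    im=grab_frame(c);cv2.imwrite(f"pics/{c}1.png",im);L=[]
    for d in silhouettes(c,"spear_finial"):
        e=np.array(d["extent"])*[512,384,512,384]
        if np.abs(e-e0).max()<14: L.append(d)
    M[c]=L[0]["mask"]
B={c:cv2.GaussianBlur(M[c].astype(np.float32),(0,0),1.5) for c in M}
f=lambda x:sum(((cv2.GaussianBlur(ren(x,c).astype(np.float32),(0,0),1.5)-B[c])**2).sum() for c in M)
x0=np.array([.59,.16,.275,.1])
r=minimize(f,x0,method="Nelder-Mead",options=dict(initial_simplex=x0+np.vstack([np.zeros(4),np.diag([.015,.015,.1,.01])]),xatol=1e-4,fatol=.01))
print("grip,yaw,z",r.x,r.fun,f(x0))
o=[]
for c in M:
    im=cv2.imread(f"pics/{c}1.png");a,b=(170,105) if c=="top" else (270,210)
    cv2.drawContours(im,cv2.findContours(ren(r.x,c).astype(np.uint8),0,1)[0],-1,(0,255,0),1);o.append(cv2.resize(im[b:b+80,a:a+80],(400,400)))
cv2.imwrite("pics/fit.png",np.hstack(o))
E
```

```text
grip,yaw,z [0.597  0.1606 0.2589 0.0999] 35.83356857299805 61.95011
```

View pics/fit.png

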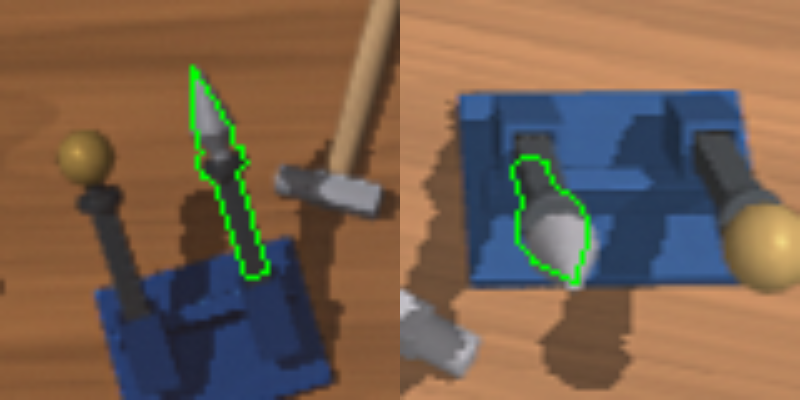

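```bash
cat > to.py <<'E'
# how far to go: x y z yaw(optional) -> units in tool axes, from the measured pose
import sys
from h import *
from scipy.spatial.transform import Rotation as R
s=status.observe();p=np.array(s["position"]);r=s["tool_rot"]
a=[float(v) for v in sys.argv[1:]];A=R.from_euler("xyz",r).as_matrix()
d=A.T@(np.array(a[:3])-p)/.06
w=0 if len(a)<4 else -((a[3]-r[2]+np.pi)%(2*np.pi)-np.pi)/np.radians(8)
print("t",round(s["clock"],2),"at",np.round(p,4),np.round(r,3),"F",np.round(s["force"],1),"q7",round(s["qpos"][6],2),"grip",round(s["grip_width"],4),"| go",np.round(d,2),"twist",round(w,2))
E
python3 to.py .45 .35 .27 1.57; python3 -m creep '[[-2,-1,-0.5,1.3,1],[-4,-2,-0.5,2.6,1],[-6,-3,-0.5,3.9,1],[-6,-3,-0.5,5.2,1],[-6,-3,-0.5,6.5,1]]'; python3 to.py .52 -.05 .27 1.57
```

```text
t 1.4 at [0.1455 0.6078 0.2393] [-3.142  0.     2.907] F [ 0.  -0.  -0.2] q7 -0.11 grip 0.0856 | go [-5.94 -3.   -0.51] twist 9.57
clock: 2.02
position: [0.3847, 0.4067, 0.2659]
tool_rot: [3.141, -0.0, 1.993]
force: [1.2, 1.1, 0.1]
grip_width: 0.0854
finger_force: 0.0
t 2.02 at [0.3847 0.4067 0.2659] [ 3.141 -0.     1.993] F [1.2 1.1 0.1] q7 -0.39 grip 0.0854 | go [-7.87 -1.06 -0.07] twist 3.03
```

```bash
python3 -m creep '[[-2,-0.3,0,1,1],[-4,-0.6,0,2,1],[-6,-0.8,0,3,1],[-8,-1,0,3,1],[-8,-1,0,3,1]]'|head -3; python3 to.py .40 -.312 .2 1.57
```

```text
clock: 2.65
position: [0.4756, 0.1077, 0.2658]
tool_rot: [3.141, -0.0, 1.581]
t 2.65 at [0.4756 0.1077 0.2658] [ 3.141 -0.     1.581] F [ 1.4  1.  -0.3] q7 -0.17 grip 0.0848 | go [-6.98 -1.33  1.09] twist 0.08
```

```bash
python3 -m creep '[[-2,-0.2,0,0,1],[-4,-0.5,0,0,1],[-6,-1,0,0,1],[-7,-1.3,0,0,1],[-7,-1.3,0,0,1]]'|head -1;python3 -m creep '[[-2,-0.2,0,0,0.6],[-2,-0.2,0.5,0,0.6],[-2,-0.2,0.5,0,0.6]]'|head -1; python3 to.py .40 -.312 .2 1.57
```

```text
clock: 3.28
clock: 3.65
t 3.65 at [ 0.4118 -0.3222  0.234 ] [-3.139e+00  1.000e-03  1.575e+00] F [-0.3  0.6 -0.3] q7 0.84 grip 0.0512 | go [ 0.17 -0.19  0.57] twist 0.03
```

```bash
python3 -m creep '[[0.17,-0.2,0.5,0,0.6],[0.17,-0.2,1,0,0.6],[0.17,-0.2,1.5,0,0.6],[0.17,-0.2,2.2,0,0.6],[0.17,-0.2,2.2,0,0.6]]'; python3 to.py .40 -.312 .1 1.57; python3 - <<'E'
from h import *
o=[]
for c,(a,b) in(("top",(300,150)),("scene",(125,140))):
    im=grab_frame(c);o.append(cv2.resize(im[b:b+80,a:a+80],(400,400),interpolation=cv2.INTER_CUBIC))
cv2.imwrite("pics/k1.png",np.hstack(o))
E
```

```text
clock: 4.28
position: [0.4012, -0.3073, 0.1022]
tool_rot: [-3.138, -0.002, 1.581]
force: [-0.1, -0.1, 1.3]
grip_width: 0.0512
finger_force: 0.0
t 4.28 at [ 0.4012 -0.3073  0.1022] [-3.138e+00 -2.000e-03  1.581e+00] F [-0.1 -0.1  1.3] q7 0.97 grip 0.0512 | go [-0.08 -0.02  0.04] twist 0.08
```

View pics/k1.png

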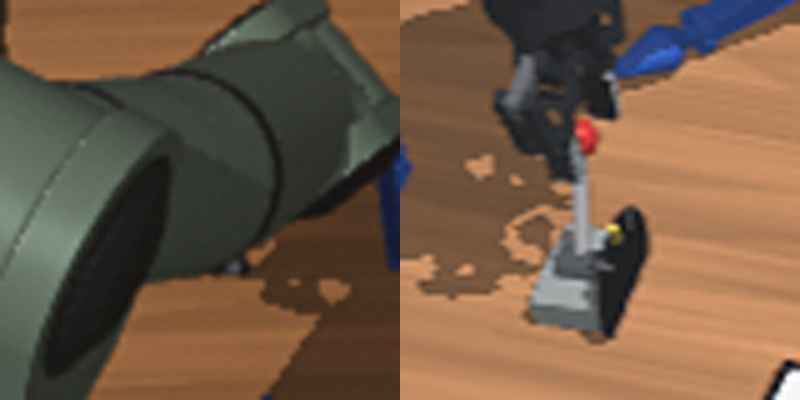

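```bash
python3 -m creep '[[-0.06,0,0,0,0.35],[-0.06,0,0,0,0.25],[-0.06,0,0,0,0.2],[-0.06,0,0,0,0.2]]' 20; python3 to.py .437 -.312 .112 1.57
```

```text
clock: 4.88
position: [0.4024, -0.313, 0.1048]
tool_rot: [3.14, 0.001, 1.58]
force: [-2.0, -1.0, 10.7]
grip_width: 0.0242
finger_force: 19.1
t 4.88 at [ 0.4024 -0.313   0.1048] [3.14e+00 1.00e-03 1.58e+00] F [-2.  -1.  10.7] q7 0.97 grip 0.0242 | go [ 0.01  0.58 -0.12] twist 0.07
```

```bash
python3 - <<'E'
from h import *
for c,win in(("top",(322,346,172,202)),("scene",(150,178,165,210))):
    im=cv2.imread(f"pics/{c}0.png").astype(int);a,b,d,e=win;w=im[d:e,a:b]
    m=(w[...,2]>110)&(w[...,1]>85)&(w[...,0]<.55*w[...,1])&(w[...,1]>.72*w[...,2]);v,u=np.nonzero(m);print(c,len(u),list(zip(u+a,v+d))[:12])
    if len(u):print([plane(c,(a+u.mean(),d+v.mean()),z).round(4) for z in(.06,.064)])
    k=(w.max(2)<45);v,u=np.nonzero(k);print("dark",len(u),[(x+a,v[u==x].min()+d,v[u==x].max()+d) for x in sorted(set(u))])
E
python3 -m creep '[[0,0.2,-0.05,0,0.2],[0,0.4,-0.1,0,0.2],[0,0.57,-0.12,0,0.2],[0,0.57,-0.12,0,0.2]]'; python3 to.py .437 -.312 .112 1.57
```

```text
top 2 [(np.int64(332), np.int64(184)), (np.int64(331), np.int64(185))]
[array([ 0.4396, -0.2861,  0.06  ]), array([ 0.4388, -0.2854,  0.064 ])]
dark 47 [(np.int64(328), np.int64(178), np.int64(180)), (np.int64(329), np.int64(177), np.int64(187)), (np.int64(330), np.int64(178), np.int64(195)), (np.int64(331), np.int64(182), np.int64(196)), (np.int64(332), np.int64(193), np.int64(195)), (np.int64(334), np.int64(184), np.int64(188)), (np.int64(335), np.int64(188), np.int64(188))]
scene 5 [(np.int64(166), np.int64(185)), (np.int64(167), np.int64(185)), (np.int64(168), np.int64(185)), (np.int64(167), np.int64(186)), (np.int64(168), np.int64(186))]
[array([ 0.4294, -0.2842,  0.06  ]), array([ 0.4327, -0.2821,  0.064 ])]
dark 116 [(np.int64(165), np.int64(194), np.int64(203)), (np.int64(166), np.int64(189), np.int64(206)), (np.int64(167), np.int64(189), np.int64(205)), (np.int64(168), np.int64(189), np.int64(203)), (np.int64(169), np.int64(183), np.int64(201)), (np.int64(170), np.int64(186), np.int64(198)), (np.int64(171), np.int64(186), np.int64(196)), (np.int64(172), np.int64(182), np.int64(193)), (np.int64(173), np.int64(185), np.int64(191))]
clock: 5.38
position: [0.4371, -0.3119, 0.1112]
tool_rot: [3.14, 0.001, 1.581]
force: [-1.0, 3.9, 9.1]
grip_width: 0.0242
finger_force: 20.9
t 5.38 at [ 0.4371 -0.3119  0.1112] [3.140e+00 1.000e-03 1.581e+00] F [-1.   3.9  9.1] q7 0.92 grip 0.0242 | go [-0.   -0.   -0.01] twist 0.08
```

```bash
python3 -m creep '[[0,0,0,0,0.5],[0,0,0,0,0.6],[0,0,0,0,0.6],[0,0,-1,0,0.6],[0,0,-2,0,0.6]]'|head -2;python3 -m creep '[[1,0.5,-0.2,0,0.6],[2,1,-0.2,0,0.6],[3,1.5,-0.2,0,0.6],[4,2,-0.2,0,0.6],[5,2.5,-0.2,0,0.6]]'|head -2; python3 to.py .51 .137 .25 0.265; python3 - <<'E'
from h import *
o=[];kc={}
for c,(a,b),(s,d,x,y) in(("top",(300,150),(322,350,170,205)),("scene",(125,140),(148,180,150,180))):
    im=grab_frame(c);cv2.imwrite(f"pics/{c}2.png",im);o.append(cv2.resize(im[b:b+80,a:a+80],(400,400),interpolation=cv2.INTER_CUBIC))
    w=im[x:y,s:d].astype(int);m=(w[...,2]>1.9*w[...,1])&(w[...,2]>1.9*w[...,0])&(w[...,2]>90);v,u=np.nonzero(m);kc[c]=(s+u.mean(),x+v.mean());print(len(u),kc[c])
cv2.imwrite("pics/k2.png",np.hstack(o));print(tri(kc["top"],kc["scene"]).round(4))
for c in kc:print(c,plane(c,kc[c],.112).round(4))
E
```

```text
clock: 6.0
position: [0.4357, -0.3119, 0.232]
clock: 6.62
position: [0.5734, -0.03, 0.2429]
t 6.62 at [ 0.5734 -0.03    0.2429] [ 3.141 -0.     1.58 ] F [ 1.2 -0.  -0.4] q7 0.24 grip 0.0512 | go [ 2.79 -1.03 -0.12] twist 9.42
2 (np.float64(341.0), np.float64(181.5))
53 (np.float64(155.54716981132074), np.float64(173.56603773584905))
[ 0.4376 -0.3112  0.1163]
top [ 0.4394 -0.3142  0.112 ]
scene [ 0.4337 -0.3113  0.112 ]
```

View pics/k2.png

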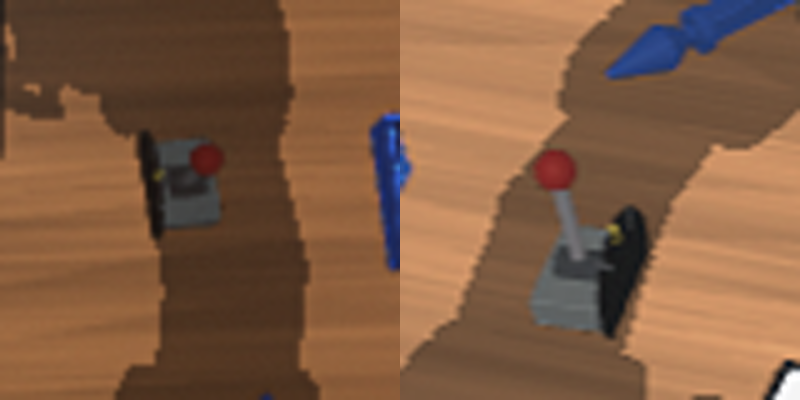

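```bash
python3 to.py .597 .1606 .25 0.265; python3 -m creep '[[0,0,-0.2,1.3,0.6],[1,0.2,-0.2,2.6,0.6],[2,0.4,-0.2,3.9,0.6],[3.1,0.4,-0.2,5.2,0.6],[3.1,0.4,-0.2,6.5,0.6]]'|head -2;python3 to.py .597 .1606 .25 0.265; python3 -m creep '[[0,0,0,1.2,0.6],[0,0,0,2.4,0.6],[0,0,0,3.5,0.6],[0,0,0,3.6,0.6]]'|head -2;python3 to.py .597 .1606 .093 0.265
```

```text
t 6.72 at [ 0.5749 -0.0248  0.2419] [-3.142e+00 -2.000e-03  1.589e+00] F [-0.8 -0.1 -1.4] q7 0.24 grip 0.0513 | go [ 3.08  0.42 -0.13] twist 9.48
clock: 7.35
position: [0.5944, 0.1597, 0.2538]
t 7.35 at [0.5944 0.1597 0.2538] [-3.14   0.     0.674] F [-0.8 -2.1  0.3] q7 -0.84 grip 0.0511 | go [0.04 0.01 0.06] twist 2.93
clock: 7.85
position: [0.5949, 0.1542, 0.2544]
t 7.85 at [0.5949 0.1542 0.2544] [3.141 0.    0.17 ] F [-0.4  0.7 -0.3] q7 -1.25 grip 0.0511 | go [ 0.05 -0.1   2.69] twist -0.68
```

```bash
python3 -m creep '[[0.05,-0.1,0,-0.7,0.6],[0.05,-0.1,0.8,-0.7,0.6],[0.05,-0.1,1.6,-0.7,0.6],[0.05,-0.1,2.3,-0.7,0.6],[0.05,-0.1,2.7,-0.7,0.6]]';python3 to.py .597 .1606 .093 0.265; python3 - <<'E'
from h import *
im=grab_frame("scene");cv2.imwrite("pics/g1.png",cv2.resize(im[190:290,260:380],(600,500),interpolation=cv2.INTER_CUBIC))
E
```

```text
clock: 8.48
position: [0.5962, 0.1605, 0.0907]
tool_rot: [-3.141, 0.002, 0.272]
force: [0.6, -0.8, 0.2]
grip_width: 0.0512
finger_force: 0.0
t 8.47 at [0.5962 0.1605 0.0907] [-3.141e+00  2.000e-03  2.720e-01] F [ 0.6 -0.8  0.2] q7 -1.04 grip 0.0512 | go [ 0.01  0.   -0.04] twist 0.05
```

View pics/g1.png

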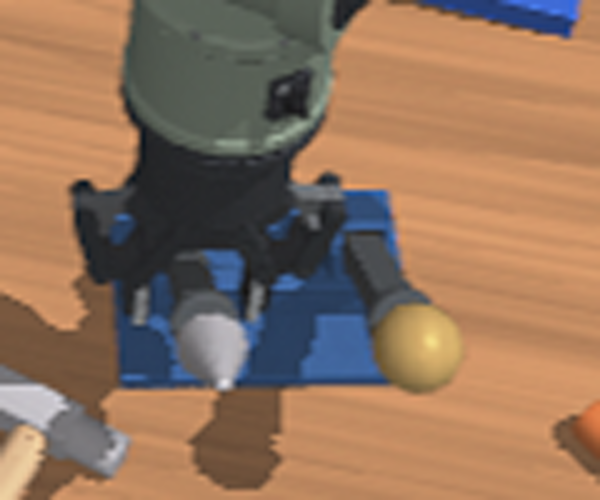

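The fingers at columns 140 and 258 straddle the spear shaft at about 200, well clear of the brass ball. I'm closing the gripper now.

```bash
python3 -m creep '[[0,0,0,0,0.3],[0,0,0,0,0.15],[0,0,0,0,0.1],[0,0,0,0,0.1],[0,0,0,0,0.1]]' 60;python3 to.py .597 .1606 .093 0.265
```

```text
clock: 9.15
position: [0.5976, 0.161, 0.0939]
tool_rot: [-3.141, -0.002, 0.268]
force: [-0.4, 1.4, 8.2]
grip_width: 0.0193
finger_force: 59.7
t 9.15 at [0.5976 0.161  0.0939] [-3.141e+00 -2.000e-03  2.680e-01] F [-0.4  1.4  8.2] q7 -1.05 grip 0.0193 | go [-0.01  0.    0.02] twist 0.02
```

```bash
python3 -m creep '[[0.1,0,-0.08,0,0.1],[0.2,0,-0.17,0,0.1],[0.3,0,-0.25,0,0.1],[0.4,0,-0.34,0,0.1],[0.5,0,-0.42,0,0.1]]';python3 -m creep '[[0.1,0,-0.08,0,0.1],[0.2,0,-0.17,0,0.1],[0.3,0,-0.25,0,0.1],[0.4,0,-0.34,0,0.1],[0.6,0,-0.5,0,0.1]]'; python3 to.py .597 .1606 .17 0.265
```

```text
clock: 9.78
position: [0.6264, 0.1686, 0.1183]
tool_rot: [3.141, -0.0, 0.268]
force: [0.2, 0.1, -4.4]
grip_width: 0.0194
finger_force: 58.5
clock: 10.4
position: [0.6607, 0.1782, 0.1481]
tool_rot: [-3.142, 0.001, 0.268]
force: [1.5, 0.7, -4.6]
grip_width: 0.0191
finger_force: 58.6
t 10.4 at [0.6607 0.1782 0.1481] [-3.142e+00  1.000e-03  2.680e-01] F [ 1.5  0.7 -4.6] q7 -1.14 grip 0.0191 | go [-1.1   0.   -0.36] twist 0.02
```

```bash
python3 -m creep '[[0,0,-0.4,0,0.1],[-0.2,0,-0.4,0,0.1],[-0.5,0,-0.4,0,0.1],[-0.87,0,-0.4,0,0.1],[-0.87,0,-0.4,0,0.1]]' 40;python3 to.py .6105 .1646 .172 0.268;python3 - <<'E'
from h import *
im=grab_frame("scene");cv2.imwrite("pics/g2.png",cv2.resize(im[180:280,260:380],(600,500),interpolation=cv2.INTER_CUBIC))
E
```

```text
clock: 11.02
position: [0.6082, 0.164, 0.1713]
tool_rot: [-3.141, 0.002, 0.267]
force: [0.9, 0.7, -5.7]
grip_width: 0.0188
finger_force: 58.7
t 11.03 at [0.6082 0.164  0.1713] [-3.141e+00  2.000e-03  2.670e-01] F [ 0.9  0.7 -5.7] q7 -1.12 grip 0.0188 | go [ 0.04 -0.   -0.01] twist -0.0
```

View pics/g2.png

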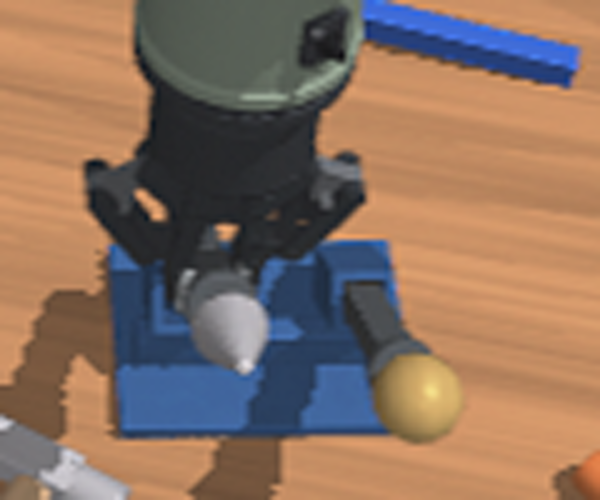

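The spear is out and held at about 40° (tip at 245,370), and the brass-ball finial is undisturbed. Next I'll lower it so the rack's empty socket edge pivots the foot up.

```bash
python3 -m creep '[[0,0,0.25,0,0.1],[0.03,0,0.45,0,0.1],[0.1,0,0.58,0,0.1],[0.17,0,0.71,0,0.1]]' 40;python3 -m creep '[[0.08,0,0.12,0,0.1],[0.14,0,0.25,0,0.1],[0.2,0,0.38,0,0.1],[0.25,0,0.52,0,0.1],[0.27,0,0.6,0,0.1]]' 40; python3 to.py .637 .1717 .085 0.268
cat > lev.py <<'E'
from fit import *
import sys
# fit pitch and grip offset of held spear; tool position known
from scipy.optimize import minimize
def ren2(x,c,g,yaw):
    p=x[0];l0_=x[1]
    a=np.array([np.cos(yaw)*np.cos(p),np.sin(yaw)*np.cos(p),np.sin(p)]);Y=np.array([-np.sin(yaw),np.cos(yaw),0]);Z=np.cross(a,Y)
    im=np.zeros((384,512),np.uint8)
    q=[(0,10),(150,10),(150,18),(162,18),(165,12),(180,14),(235,1)]
    for (l0,r0),(l1,r1) in zip(q,q[1:]):
        P=[g+a*(l-l0_)/1e3+r/1e3*(np.cos(t)*Y+np.sin(t)*Z) for l,r in((l0,r0),(l1,r1)) for t in np.arange(0,6.28,.52)]
        cv2.fillConvexPoly(im,cv2.convexHull((proj(c,P)*16).astype(np.int32)),1,shift=4)
    return im
E
python3 - <<'E'
from lev import *
s=status.observe();g=np.array(s["position"])+[0,0,.006];yaw=s["tool_rot"][2];o=[]
for c in("top","scene"):
    im=grab_frame(c);m=proj(c,[g])[0].astype(int);a,b=m-40
    for p,col in((0,(0,255,0)),(.2,(0,0,255))):
        cv2.drawContours(im,cv2.findContours(ren2((p,110),c,g,yaw),0,1)[0],-1,col,1)
    o.append(cv2.resize(im[b:b+80,a:a+80],(400,400),interpolation=cv2.INTER_NEAREST))
cv2.imwrite("pics/l1.png",np.hstack(o))
E
```

```text
clock: 11.58
position: [0.6206, 0.167, 0.1288]
tool_rot: [3.142, -0.0, 0.268]
force: [-0.9, 0.6, 1.4]
grip_width: 0.0189
finger_force: 57.6
clock: 12.2
position: [0.6359, 0.1712, 0.0927]
tool_rot: [3.141, 0.0, 0.268]
force: [1.8, -0.1, 0.6]
grip_width: 0.0191
finger_force: 55.4
t 12.2 at [0.6359 0.1712 0.0927] [3.141 0.    0.268] F [ 1.8 -0.1  0.6] q7 -1.08 grip 0.0191 | go [ 0.02 -0.    0.13] twist -0.0
```

View pics/l1.png

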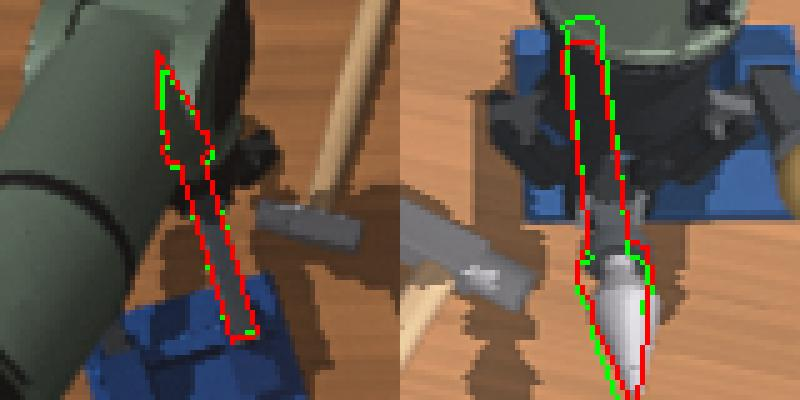

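```bash
python3 -m creep '[[0.01,0,0.04,0,0.1],[0.02,0,0.08,0,0.1],[0.02,0,0.12,0,0.1],[0.02,0,0.12,0,0.1]]' 40; python3 -m creep '[[0.1,0,-0.3,0,0.1],[0.1,0,-1,0,0.1],[0.1,0,-2,0,0.1],[0.1,0,-2.4,0,0.1],[0.1,0,-2.4,0,0.1]]' 100;  python3 to.py .60 .0 .23 1.65
```

```text
clock: 12.8
position: [0.6371, 0.1716, 0.0861]
tool_rot: [3.142, -0.0, 0.268]
force: [0.3, 0.4, -1.7]
grip_width: 0.019
finger_force: 55.2
clock: 13.42
position: [0.6435, 0.1732, 0.2325]
tool_rot: [-3.141, -0.003, 0.268]
force: [0.0, 0.2, -6.0]
grip_width: 0.0186
finger_force: 100.7
t 13.43 at [0.6435 0.1732 0.2325] [-3.141e+00 -3.000e-03  2.680e-01] F [ 0.   0.2 -6. ] q7 -1.17 grip 0.0186 | go [-1.46  2.59  0.04] twist -9.9
```

```bash
python3 to.py .5745 -.093 .235 2.0; python3 -m creep '[[0,0.5,0,-1,0.1],[0,1,0,-2,0.1],[-0.3,1.6,0,-3.2,0.1],[-0.8,2.4,0,-4.5,0.1],[-1.3,3.2,0,-5.8,0.1]]'|head -2; python3 to.py .5745 -.093 .235 2.0
```

```text
t 13.43 at [0.6435 0.1732 0.2325] [-3.141e+00 -3.000e-03  2.680e-01] F [ 0.   0.2 -6. ] q7 -1.17 grip 0.0186 | go [-2.28  3.97 -0.05] twist -12.41
clock: 14.05
position: [0.6171, -0.034, 0.2288]
t 14.05 at [ 0.6171 -0.034   0.2288] [-3.140e+00  1.000e-03  1.084e+00] F [ 0.7 -1.  -5.9] q7 -0.17 grip 0.018 | go [-1.2  -0.17 -0.1 ] twist -6.56
```

```bash
python3 -m creep '[[-0.3,0,-0.1,-1.2,0.1],[-0.6,-0.1,-0.1,-2.5,0.1],[-0.9,-0.15,-0.1,-3.8,0.1],[-1.2,-0.15,-0.1,-5.1,0.1],[-1.2,-0.15,-0.1,-6.4,0.1]]'|head -2;python3 -m creep '[[0,0,0,0,0.1],[0,0,0,0,0.1]]'|head -2; python3 to.py .5745 -.093 .235 2.0;  python3 - <<'E'
from lev import *
s=status.observe();g=np.array(s["position"])+[0,0,.006];yaw=s["tool_rot"][2];o=[]
im=grab_frame("scene");cv2.imwrite("pics/scene_l2.png",im)
for p,col in((0,(0,255,0)),):
    cv2.drawContours(im,cv2.findContours(ren2((p,110),"scene",g,yaw),0,1)[0],-1,col,1)
m=proj("scene",[g])[0].astype(int);a,b=m-[65,50];print(a,b)
cv2.imwrite("pics/l2.png",cv2.resize(im[b:b+95,a:a+130],(780,570),interpolation=cv2.INTER_NEAREST))
E
```

```text
clock: 14.68
position: [0.5751, -0.0931, 0.2352]
clock: 14.92
position: [0.5761, -0.0916, 0.2355]
t 14.93 at [ 0.5761 -0.0916  0.2355] [-3.141 -0.     1.967] F [ 0.6  0.3 -4.8] q7 0.67 grip 0.0181 | go [-0.01 -0.03  0.01] twist -0.24
138 141
```

View pics/l2.png

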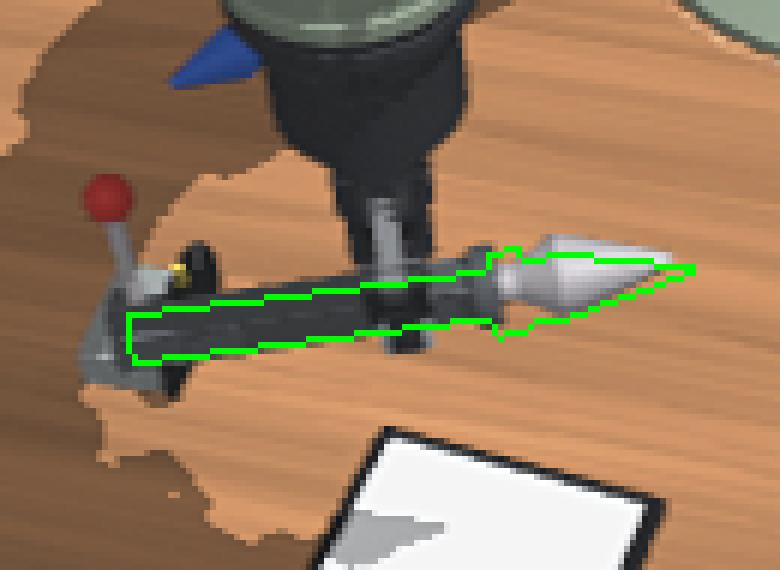

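```bash
python3 - <<'E'
from lev import *
s=status.observe();g0=np.array(s["position"])+[0,0,.006];yaw=s["tool_rot"][2]
im=grab_frame("scene")
for d in silhouettes("scene","spear_finial")[:4]+silhouettes("scene","spear_grip")[:4]:
    e=(np.array(d["extent"])*[512,384,512,384]).round();print(round(d["p"],2),e)
    if not(140<e[0]<185 and 235<e[2]<262):continue
    B=cv2.GaussianBlur(d["mask"].astype(np.float32),(0,0),1)
    # exclude gripper columns
    W=np.ones((384,512),np.float32);W[:,194:214]=0
    def f(x):return (W*(cv2.GaussianBlur(ren2((x[0],x[1]),"scene",g0+[0,0,x[2]],yaw).astype(np.float32),(0,0),1)-B)**2).sum()
    x0=np.array([.03,115,0.003]);r=minimize(f,x0,method="Nelder-Mead",options=dict(initial_simplex=x0+np.vstack([np.zeros(3),np.diag([.08,8,.006])]),xatol=1e-4,fatol=.01))
    print(r.x.round(4),r.fun,[round(float(f([p,*r.x[1:]])),1) for p in(-.05,0,.05,.1)])
    m=d["mask"];
    cols=[u for u in list(range(165,193))+list(range(214,218))];mid=[np.nonzero(m[:,u])[0].mean() for u in cols if m[:,u].any()];cu=[u for u in cols if m[:,u].any()]
    k=np.polyfit(cu,mid,1);print("slope",k[0]);
    for p in(-.05,0,.05,.1):
        h=ren2((p,r.x[1]),"scene",g0,yaw);mm=[np.nonzero(h[:,u])[0].mean() for u in cu if h[:,u].any()];print(p,np.polyfit([u for u in cu if h[:,u].any()],mm,1)[0])
E
```

```text
0.83 [306. 173. 377. 196.]
0.67 [166. 125. 220. 157.]
0.62 [154. 178. 250. 204.]
[3.010000e-02 1.192394e+02 4.100000e-03] 44.99756622314453 [121.7, 58.5, 53.9, 105.9]
slope -0.14876009662565126
-0.05 -0.09683324526307897
0 -0.13946553936740372
0.05 -0.16824564052238258
0.1 -0.21357665886615854
0.21 [408. 202. 448. 243.]
0.85 [156. 183. 248. 202.]
[2.750000e-02 1.176439e+02 4.900000e-03] 48.138710021972656 [132.1, 62.2, 58.4, 117.0]
slope -0.1459198309051106
-0.05 -0.09939042802143906
0 -0.13299237563221844
0.05 -0.16895334792783281
0.1 -0.2120102664754281
0.71 [300. 173. 372. 198.]
0.46 [167. 145. 178. 155.]
```

The spear is within about 1.5° of level, and the dimmer lever is still upright at its mark. One small centring shift remains before I settle and hand in.

```bash
python3 -m creep '[[0.05,-0.02,0,0,0.1],[0.09,-0.03,0,0,0.1],[0.09,-0.03,0,0,0.1],[0.09,-0.03,0,0,0.1],[0.09,-0.03,0,0,0.1]]' 100; python3 -m creep '[[0,0,0,0,0.1],[0,0,0,0,0.1],[0,0,0,0,0.1],[0,0,0,0,0.1]]'; python3 - <<'E'
from workcell import bot,status
print(max(map(abs,status.observe()["qd"])));print(bot.job_done())
E
```

```text
clock: 15.75
position: [0.5725, -0.0876, 0.2361]
tool_rot: [-3.142, 0.0, 1.971]
force: [-0.5, -0.3, -4.5]
grip_width: 0.0183
finger_force: 100.4
clock: 16.25
position: [0.5725, -0.0875, 0.2361]
tool_rot: [-3.142, 0.0, 1.971]
force: [0.4, -0.2, -4.6]
grip_width: 0.0182
finger_force: 100.4
0.0021208929777394294
the job is handed in; nothing more can be done
None
```

The job is handed in (verdict not shown) at about 16 s: the dimmer lever is upright at the yellow mark, and the spear finial is out of its socket, held still within about 2° of level by camera estimate, over the light pad's centre to within a few mm, about 24 cm above the bench.

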